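Base in the jig, solid eye over it: gluing a bird-mask eye

ROBOT

A 6-joint arm with a two-finger parallel gripper is mounted at the origin on the work surface. World frame = base frame: x ahead of the robot, y to its left, z up, the work surface at z = 0. Lengths are in m, angles in rad, forces in N, time in s.
With the tool pointing down it reaches from about 0.425 to 0.95 m from the base axis. Payload 3.5 kg.
Tool frame: the origin (TCP) lies midway between the tips of the shut fingers; the grasp point (between the pads) lies ctrl.hold_point_z behind it (ctrl.hold_point_z is the distance from the TCP to the grasp point, in m); z points along the fingers, x is the direction in which the jaws open and shut, and the axes are right-handed (so a half turn about z gives the same grasp; the last joint's range is limited). The gripper opens to 85 mm and grips with 20 to 120 N. Pads are 22 mm wide; open, the fingers measure 114 mm over their backs; the gripper's body (76 mm by 85 mm) begins 54 mm behind the grasp point. The pads swing forward as they close: fully open they stand 13 mm farther back than shut.
Start: joints at [1.019, 0.286, 1.577, -0, 1.279, -0.15], TCP at [0.264, 0.621, 0.231] pointing down, gripper open.
Joint ranges: [-2.77, 2.77], [-0.9, 2.22], [0.21, 2.48], [-1.53, 4.67], [0.24, 2.81], [-2.84, 2.84]. Speed limits (rad/s): [2.79, 2.79, 3.14, 3.14, 3.14, 3.14].

INTERFACE

Orientations are given as a unit quaternion [x, y, z, w].
In Python, from plant import ctrl gives the robot as it stands.
- The arm moves only by the tool step_arm, never from a script. Its arguments are lists of equal length, an entry for each row: "gripper": the gripper's target within -1 to 1 (shut at 1, half-way at 0, fully open at -1); "linear": the shift along the tool's x, y, z in m, a list of three; "delta_rot": the turn, a rotation vector about the tool's x, y, z in degrees, a list of three. A call has 1 to 20 rows; each row is the pose to reach, as a shift and turn from the pose commanded when the call began, along the tool's axes at that moment; what a row does not reach only later rows make up. A row lasts 1/8 s, in which the tool goes at most 62.5 mm and 10.7 degrees, less where a joint would pass 70% of its speed; a pose out of reach is approached as far as the arm can. A call with a gripper value outside its range is refused whole. The fingers move at their own pace and stop on an object; "grip_force" is the grip in N (left out, the last holds). Time passes only in rows, so rows that repeat a pose let the fingers close. It gives the time, the measured TCP pose, the force and the opening at its end, in the units of the state.
- ctrl.get_state(): the state, without advancing time (a new reading comes with each control period).
- ctrl.read_camera(name): name is "side" or "top" or "wrist"; returns a dict with "frame" (384x512x3 uint8, red, green, blue), "fx", "fy", "cx", "cy" (pixels), "k1" (the pictures are not rectified: a ray, as slopes to the right and down, at radius r is drawn at 1 + k1 r^2 times it, then the intrinsics apply), "view" (4x4, takes a point from world to camera coordinates). Camera axes: x right, y down, z forward; pixel columns grow to the right and rows downward; lengths in m; the calibration is good to about 2 mm. A picture is of the moment at which its call begins. There is no depth.
- ctrl.sign_off(): hands the job in, once; it reports no verdict.
The state is a dict: "time": time; "qpos": joint angles; "dq": joint speeds; "joint_efforts": joint torques, N m; "eef_pos": TCP position; "tcp_rot": TCP orientation; "contact_force": force on the tool from outside, world axes, zero at the start; "wrist_torque": the same for the moment, N m; "opening": opening from 0.0 (shut) to 1.0 (fully open).
Only numpy, scipy, OpenCV 4.12 (cv2) and the standard library are available. Lean on these libraries where they do the work, as an engineer would, in place of code of your own. Each camera call takes 0.05 s, during which the arm holds its last target. There are 200 camera calls.

TASK

We are about to glue an eye for a stage bird head: first seat the black plywood eye base flat and square in the pocket of the gluing jig and let go of it. Then lift the two look-alike cast eyes out of the tray in turn to feel which is the solid, heavier casting, always setting an eye back upright in the tray, so that the hollow, lighter one ends up standing there. Finish while still holding the heavier eye, pupil up and steady, over the middle of the seated base with two to five centimetres of air between them; drop nothing, and do not shift the paint jar, glue bottle or thread cone.

Things in the scene. Friction and masses are not known exactly. Their poses are not given: they have to be found in the camera images.
- jig_pocket (a point): Centre of the pocket floor of the fixed plywood gluing jig, 12 mm above the table, z up. The board is 200 (x) x 150 mm, its top 20 mm above the table; the white-lined pocket is 100 mm long (x), 64 mm wide (y), 8 mm deep, mouth slightly chamfered. Two fixed open wooden turn-buttons stand at the short ends, 73 mm or more from the centre along x, rising to 39 mm above the table
- eye_base_mid (a point): Centre (half-way up) of the eye base, a loose black plywood block 96 mm long (its x), 60 mm wide (its y), 18 mm thick, 55 to 90 g, an orange circle marked in the middle of its top; starts flat on the table. Seated, it stands 10 mm above the jig's top with 2 mm of play on every side; either way round is right
- tray_in (a point): Centre of the inner floor of the parts tray, 5 mm above the table. The tray is fixed, of brown wood, 170 mm (its x) by 280 mm (its y) outside, 160 x 270 mm inside, its rim 16 mm above the table
- eye_a_mid (a point): Centre (21 mm above its flat underside) of one cast bird eye: golden, 56 mm in diameter, 42 mm tall, sides straight for the lower 28 mm, low dome with black pupil on top (z). Starts upright on the tray floor, about 68 mm from the tray's middle along its y, at either end. One eye is solid, one hollow: they look alike, the solid one is at least 80 g heavier, both under 300 g
- eye_b_mid (a point): The same point of the other cast eye, same shape, size and look; it starts upright on the tray floor at the other end
- paint_jar: Bystander: red paint jar with a white lid, 62 mm in diameter, 75 mm tall, standing on the table; origin at the centre of its underside
- glue_bottle: Bystander: white glue bottle with a red cap, 60 mm in diameter, 170 mm tall, standing on the table; origin at the centre of its underside
- thread_cone: Bystander: yellow thread cone on a white core, 68 mm in diameter at the foot, 125 mm tall, standing on the table; origin at the centre of its underside
Mind the look-alikes: they are no part of the job. Of the things that look like the part that bears eye_base_mid, the middle-sized one is meant.

How it is judged:
By the outcome, as a careful person would: the job done as asked, in the order asked, and still so for the second after the job is handed in, while the arm keeps its last pose, push and grip.
It also fails if it takes over 72 s, if anything falls off the work surface, if the arm or the gripper's body presses on something with over 40 N, if the wrist force passes 120 N, or if a joint passes its speed limit or range.

## Working session

There is one attempt and no reset: what is moved stays moved. The work goes in short steps, Python scripts to look and compute and a tool call to move; the robot and the scene stay as the last step left them, time stands still between calls to the robot, and variables do not carry over. Pictures are saved under pics/ and viewed, on a budget of 10 in all, crops included, one or two more only if the job needs it, and the job is handed in when it is done.

Besides the shell and the picture viewer there is one more tool, called after "Request:" in YAML: its name, and indented under it one key for each argument. step_arm: Moves the arm, as the interface text tells. Its arguments: {"type":"object","properties":{"gripper":{"type":"array"},"linear":{"type":"array"},"delta_rot":{"type":"array"},"grip_force":{"type":"number"}},"required":["gripper","linear","delta_rot"]}

```bash
ls; mkdir -p pics
cat > h.py <<'E'
import numpy as np, cv2, pickle
from plant import ctrl
def shot(n):
    c=ctrl.read_camera(n); return c
def ray(c,u,v):
    x,y=(u-c['cx'])/c['fx'],(v-c['cy'])/c['fy']
    a,b=x,y
    for _ in range(20):
        s=1+c['k1']*(a*a+b*b); a,b=x/s,y/s
    T=np.array(c['view']); R,t=T[:3,:3],T[:3,3]
    return -R.T@t, R.T@np.array([a,b,1.])
def onz(c,u,v,z):
    o,d=ray(c,u,v); return o+d*(z-o[2])/d[2]
def proj(c,p):
    T=np.array(c['view']); q=T[:3,:3]@p+T[:3,3]; a,b=q[:2]/q[2]; s=1+c['k1']*(a*a+b*b)
    return np.array([a*s*c['fx']+c['cx'],b*s*c['fy']+c['cy']])
def save(c,f,crop=None,k=1):
    im=c['frame'][:,:,::-1]
    if crop: im=im[crop[1]:crop[3],crop[0]:crop[2]]
    cv2.imwrite('pics/'+f,cv2.resize(np.ascontiguousarray(im),None,fx=k,fy=k,interpolation=cv2.INTER_CUBIC))
E
python3 - <<'E'
from h import *
s=ctrl.get_state(); print(s, ctrl.hold_point_z)
t=shot('top'); d=shot('side'); pickle.dump((t,d),open('s0.pkl','wb'))
for c in (t,d): print(c['fx'],c['k1'],ray(c,256,192))
save(t,'top0.png',k=1.5); save(d,'side0.png',k=1.5)
E
```

```text
pics
{'time': 0.0, 'qpos': array([ 1.01896661e+00,  2.87156632e-01,  1.57816490e+00,  3.43987167e-05,
        1.27861020e+00, -1.49985455e-01]), 'dq': array([-0.00085465, -0.00059101, -0.00113052,  0.00043994, -0.00108262,
       -0.00037129]), 'joint_efforts': array([-1.43888552e-03, -4.05975473e+01, -2.92627877e+01, -1.83767484e-04,
        5.76975028e-03,  5.02339034e-06]), 'eef_pos': array([0.26361345, 0.62068669, 0.22995976]), 'tcp_rot': array([ 8.34003480e-01,  5.51757943e-01, -1.06780380e-03,  4.77381805e-04]), 'contact_force': array([-0.41173446,  0.01391192,  0.24861361]), 'wrist_torque': array([ 0.00101638,  0.01616636, -0.01851065]), 'opening': 1.0002794107966226} 0.0187
363.7501241794571 0.03804372294744817 (array([ 0.3794369 , -0.03397865,  1.13544742]), array([ 0.14927717,  0.00340353, -0.98893933]))
432.4578784359854 -0.13733028847456455 (array([ 0.37192632, -0.76828263,  0.92006537]), array([ 0.16793681,  0.63854236, -0.75122765]))
```

View pics/top0.png

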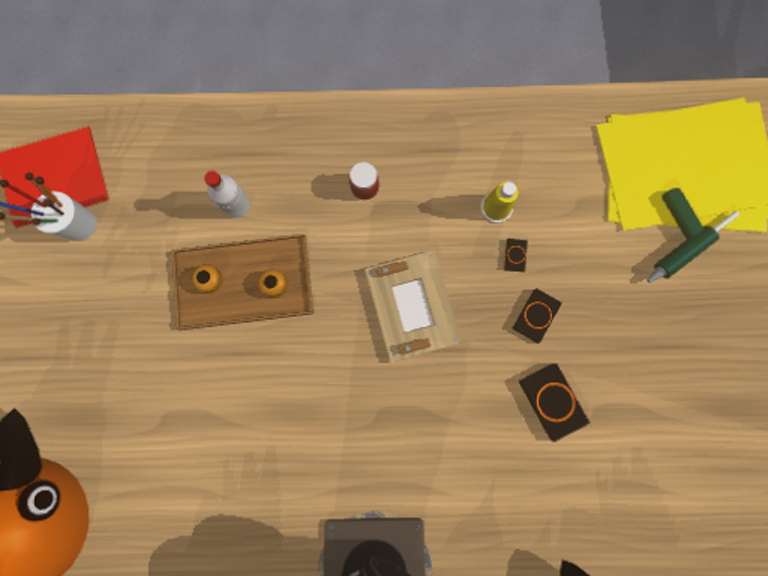

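View pics/side0.png

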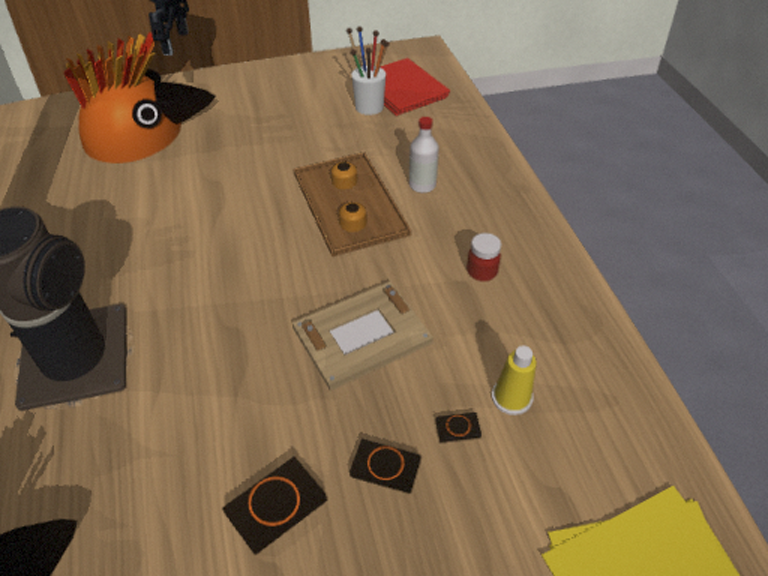

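The top view (pixels in the 1.5x picture) shows three black plates with an orange circle: small (515,255), middle (537,316) and large (554,402). The middle one is meant. The eyes in the tray are at (205,279) and (272,283), and the jig pocket is at (412,305). The bottle (228,195), jar (364,180) and cone (500,203) stand behind. Next I measure and crop the choice.

```bash
cat > meas.py <<'E'
from h import *
def rect(c,mask,z,box):
    m=np.zeros_like(mask); x0,y0,x1,y1=box; m[y0:y1,x0:x1]=mask[y0:y1,x0:x1]
    cs,_=cv2.findContours(m.astype(np.uint8),cv2.RETR_EXTERNAL,cv2.CHAIN_APPROX_NONE)
    k=max(cs,key=cv2.contourArea)[:,0,:]
    P=np.array([onz(c,u,v,z)[:2] for u,v in k],np.float32)*1000
    r=cv2.minAreaRect(P); return np.array(r[0]),r[1],r[2],k.mean(0)
E
python3 - <<'E'
from meas import *
t,d=pickle.load(open('s0.pkl','rb'))
for n,c in (('top',t),('side',d)):
    f=c['frame'].astype(int); h=cv2.cvtColor(c['frame'],cv2.COLOR_RGB2HSV)
    R,G,B=f[...,0],f[...,1],f[...,2]
    s=lambda *b:[int(x/1.5) for x in b]
    black=(f.max(2)<62)
    orange=(h[...,0]<16)&(h[...,1]>170)&(h[...,2]>110)
    white=(f.min(2)>150)&(h[...,1]<45)
    gold=(h[...,0]>10)&(h[...,0]<22)&(h[...,1]>190)&(h[...,2]>120)
    if n=='top':
        B1={'mid':s(505,280,570,350),'small':s(495,230,535,280),'large':s(510,355,600,450)}
        pk=s(380,265,445,345); ey=[s(180,255,230,305),s(250,260,295,305)]
    else:
        B1={'mid':s(340,425,430,500),'small':s(430,400,490,450),'large':s(215,440,335,560)}
        pk=s(320,300,405,365); ey=[s(325,155,365,192),s(332,195,375,235)]
    for k,b in B1.items():
        print(n,k,rect(c,black|orange,.018,b), 'orange',rect(c,orange,.018,b))
    print(n,'pocket',rect(c,white,.012,pk))
    for b in ey:
        print(n,'pupil',rect(c,f.max(2)<50,.046,b)); print(n,'gold',rect(c,gold,.03,b))
save(t,'mid.png',s(480,220,610,460),5)
E
```

```text
top mid (array([ 486.91937256, -339.42828369]), (59.90964889526367, 95.83143615722656), 58.072364807128906, array([357.49411765, 210.12941176])) orange (array([ 488.15527344, -341.73876953]), (53.45891571044922, 53.07804489135742), 61.48793029785156, array([358.2745098 , 209.70588235]))
top small (array([ 613.72692871, -303.55935669]), (37.85062026977539, 64.97733306884766), 82.2225112915039, array([342.65333333, 170.17333333])) orange (array([ 626.40710449, -306.80978394]), (31.244417190551758, 11.81078815460205), 82.94044494628906, array([344.2 , 165.04]))
top large (array([ 315.53787231, -361.42877197]), (129.6212921142578, 83.10426330566406), 25.403648376464844, array([368.58064516, 267.56451613])) orange (array([ 315.2850647 , -366.25067139]), (74.13556671142578, 72.42745971679688), 89.35469055175781, array([370.09722222, 267.56944444]))
top pocket (array([512.10919189, -85.73799133]), (96.95619201660156, 59.8851318359375), 14.255970001220703, array([274.08695652, 203.51086957]))
top pupil (array([574.47387695, 336.59933472]), (20.02340316772461, 21.128568649291992), 46.05783081
[... 1246 characters left out ...]
47714233398438), 34.37459182739258, array([182.42391304, 333.59782609]))
side pocket (array([509.60488892, -83.6927948 ]), (95.95480346679688, 55.00873565673828), 14.14958381652832, array([240.36666667, 220.94444444]))
side pupil (array([571.84698486, 339.09725952]), (15.781228065490723, 22.804590225219727), 74.54280853271484, array([228.73333333, 110.73333333]))
side gold (array([572.88378906, 295.48049927]), (5.032332420349121, 0.0), -102.68913269042969, array([232. , 122.5]))
side pupil (array([558.93450928, 202.9425354 ]), (18.268003463745117, 18.614992141723633), 74.77349853515625, array([234., 138.]))
side gold (array([554.08636475, 157.68783569]), (0.0, 0.0), 0.0, array([236., 152.]))
```

View pics/mid.png

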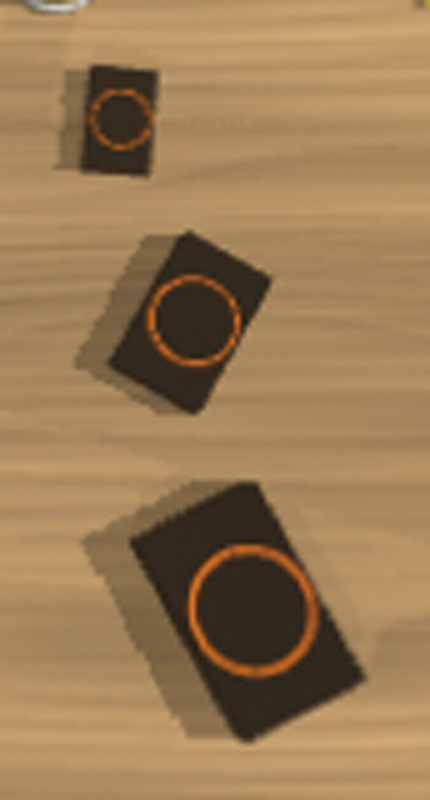

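The crop confirms it: the middle plate measures 60x96 mm on the z = 18 mm plane in the top view (the others are 38x65 and 83x130). Its centre is about (486,-340) mm with the long axis at -32°. The pocket centre is about (511,-85) mm at +14.2°, and the eyes are at (573,338) and (561,202).

```bash
cat > go.py <<'E'
from h import *
from scipy.spatial.transform import Rotation as Ro
def rel(xyz,yaw):
    s=ctrl.get_state(); R=Ro.from_quat(s['tcp_rot'])
    c,n=np.cos(np.radians(yaw)),np.sin(np.radians(yaw))
    T=Ro.from_matrix(np.array([[c,n,0],[n,-c,0],[0,0,-1]]))
    print('lin',np.round(R.inv().apply(np.array(xyz)-s['eef_pos']),4),'rot',np.round((R.inv()*T).as_rotvec(degrees=True),2))
def st():
    s=ctrl.get_state(); R=Ro.from_quat(s['tcp_rot']).as_matrix()
    print('t',s['time'],'p',np.round(s['eef_pos'],4),'yaw',round(np.degrees(np.arctan2(R[1,0],R[0,0])),2),'z',np.round(R[:,2],4),'F',np.round(s['contact_force'],2),'op',round(s['opening'],3),'q6',round(s['qpos'][5],2))
E
python3 -c "
from go import *
st(); rel((.50,.30,.25),58); rel((.486,-.34,.15),58)"
```

```text
t 0.1 p [0.2636 0.6207 0.2301] yaw 66.98 z [-0.0011 -0.0018 -1.    ] F [ 0.32 -0.3  -1.14] op 1.003 q6 -0.15
lin [-0.2028  0.343  -0.0196] rot [-0.01  0.12  8.98]
lin [-0.7971  0.5804  0.0816] rot [-0.01  0.12  8.98]
```

Request:
step_arm:
  gripper: [-1,-1,-1,-1,-1,-1,-1,-1,-1,-1,-1,-1,-1,-1,-1,-1,-1,-1,-1,-1]
  linear:
    - [-0.203,0.343,-0.02]
    - [-0.203,0.343,-0.02]
    - [-0.203,0.343,-0.02]
    - [-0.203,0.343,-0.02]
    - [-0.203,0.343,-0.02]
    - [-0.203,0.343,-0.02]
    - [-0.203,0.343,-0.02]
    - [-0.797,0.58,0.082]
    - [-0.797,0.58,0.082]
    - [-0.797,0.58,0.082]
    - [-0.797,0.58,0.082]
    - [-0.797,0.58,0.082]
    - [-0.797,0.58,0.082]
    - [-0.797,0.58,0.082]
    - [-0.797,0.58,0.082]
    - [-0.797,0.58,0.082]
    - [-0.797,0.58,0.082]
    - [-0.797,0.58,0.082]
    - [-0.797,0.58,0.082]
    - [-0.797,0.58,0.082]
  delta_rot:
    - [0,0.12,9]
    - [0,0.12,9]
    - [0,0.12,9]
    - [0,0.12,9]
    - [0,0.12,9]
    - [0,0.12,9]
    - [0,0.12,9]
    - [0,0.12,9]
    - [0,0.12,9]
    - [0,0.12,9]
    - [0,0.12,9]
    - [0,0.12,9]
    - [0,0.12,9]
    - [0,0.12,9]
    - [0,0.12,9]
    - [0,0.12,9]
    - [0,0.12,9]
    - [0,0.12,9]
    - [0,0.12,9]
    - [0,0.12,9]

```text
time: 2.6
eef_pos: [0.4862, -0.3377, 0.1492]
tcp_rot: [0.874, 0.485, 0.001, -0.001]
contact_force: [0.4, 1.3, -0.5]
opening: 1.0
```

Run:
```python
from go import *; from meas import rect
st(); w=shot('wrist'); pickle.dump(w,open('w1.pkl','wb')); print(ray(w,256,192)); save(w,'w1.png',k=1.3)
f=w['frame'].astype(int); print(proj(w,np.array([.486,-.34,.018])))
h=cv2.cvtColor(w['frame'],cv2.COLOR_RGB2HSV)
o=(h[...,0]<16)&(h[...,1]>170)&(h[...,2]>110)
print(rect(w,o,.018,(0,0,512,384)))
```

```text
t 2.6 p [ 0.4862 -0.3377  0.1492] yaw 58.04 z [ 5.0e-04  2.9e-03 -1.0e+00] F [ 0.39  1.29 -0.5 ] op 1.0 q6 -1.79
(array([ 0.41731101, -0.2946198 ,  0.29128047]), array([ 0.27983619, -0.17673894, -0.94382782]))
[254.24128086 178.31492977]
(array([ 486.3187561 , -339.44897461]), (54.35154724121094, 53.57899475097656), 57.9410514831543, array([254.69325153, 177.6993865 ]))
```

View pics/w1.png

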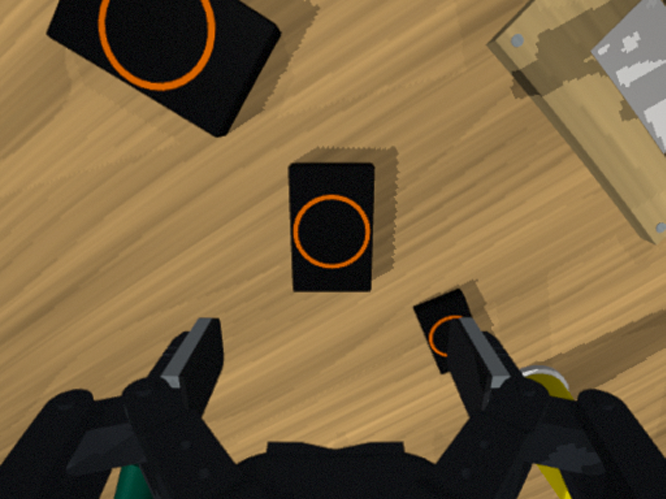

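The wrist view shows the middle plate centred at (332,230) of the 1.3x picture, square to the jaws. The circle centre casts to (486.3,-339.4), which agrees with the top and side views.

Run:
```python
from go import *; from meas import rect
st(); w=pickle.load(open('w1.pkl','rb'))
f=w['frame'].astype(int); print('mid in wrist',rect(w,f.max(2)<45,.018,(215,118,292,230)))
rel((.486,-.3397,.004),58)
```

```text
t 2.65 p [ 0.4863 -0.3375  0.1494] yaw 58.07 z [ 8.0e-04  2.4e-03 -1.0e+00] F [-0.13 -0.78 -0.13] op 1.004 q6 -1.79
mid in wrist (array([ 484.84289551, -338.53753662]), (58.67067337036133, 95.21402740478516), 58.05518341064453, array([254.85623003, 173.57507987]))
lin [-0.0024  0.001   0.1454] rot [-0.03 -0.14  0.07]
```

Request:
step_arm:
  gripper: [-1,-1,-1,-1,-1,-1]
  linear:
    - [-0.002,0.001,0.06]
    - [-0.002,0.001,0.1]
    - [-0.002,0.001,0.125]
    - [-0.002,0.001,0.138]
    - [-0.002,0.001,0.145]
    - [-0.002,0.001,0.145]
  delta_rot:
    - [0,-0.1,0]
    - [0,-0.1,0]
    - [0,-0.1,0]
    - [0,-0.1,0]
    - [0,-0.1,0]
    - [0,-0.1,0]

```text
time: 3.4
eef_pos: [0.4865, -0.341, 0.005]
tcp_rot: [0.875, 0.485, 0.0, 0.0]
contact_force: [-0.7, -0.8, 1.0]
opening: 1.002
```

Run:
```python
from go import *
st(); rel((.486,-.3397,.004),58)
w=shot('wrist'); save(w,'w2.png',k=1.3)
```

```text
t 3.4 p [ 0.4865 -0.341   0.005 ] yaw 58.01 z [ 8.e-04 -3.e-04 -1.e+00] F [-0.7  -0.78  0.95] op 1.002 q6 -1.79
lin [ 0.0009 -0.0011  0.001 ] rot [ 0.05 -0.01  0.01]
```

View pics/w2.png

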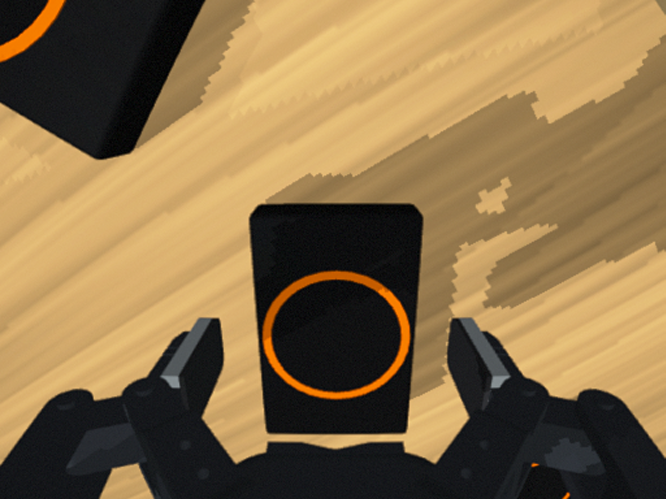

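The open fingers straddle the base, with its circle centred at (337,335) between the pads. Now I close.

Request:
step_arm:
  gripper: [1,1,1,1,1,1]
  linear:
    - [0,-0.001,0.001]
    - [0,-0.001,0.001]
    - [0,-0.001,0.001]
    - [0,-0.001,0.001]
    - [0,-0.001,0.001]
    - [0,-0.001,0.001]
  delta_rot:
    - [0,0,0]
    - [0,0,0]
    - [0,0,0]
    - [0,0,0]
    - [0,0,0]
    - [0,0,0]
  grip_force: 40

```text
time: 4.2
eef_pos: [0.4858, -0.3412, 0.0045]
tcp_rot: [0.875, 0.485, 0.0, 0.001]
contact_force: [-0.8, 0.1, 5.6]
opening: 0.69
```

Run:
```python
from go import *
st(); rel((.486,-.34,.12),58); rel((.511,-.0847,.12),104.2)
```

```text
t 4.2 p [ 0.4858 -0.3412  0.0045] yaw 57.97 z [ 1.3e-03 -9.0e-04 -1.0e+00] F [-0.82  0.11  5.59] op 0.69 q6 -1.8
lin [ 0.0012 -0.0003 -0.1155] rot [ 0.09  0.01 -0.03]
lin [ 0.2309 -0.1145 -0.1157] rot [ 8.000e-02  4.000e-02 -4.623e+01]
```

Request:
step_arm:
  gripper: [1,1,1,1,1,1,1,1,1,1,1,1]
  linear:
    - [0.001,0,-0.03]
    - [0.001,0,-0.08]
    - [0.001,0,-0.116]
    - [0.05,-0.02,-0.116]
    - [0.1,-0.05,-0.116]
    - [0.15,-0.075,-0.116]
    - [0.2,-0.1,-0.116]
    - [0.231,-0.1145,-0.116]
    - [0.231,-0.1145,-0.116]
    - [0.231,-0.1145,-0.116]
    - [0.231,-0.1145,-0.116]
    - [0.231,-0.1145,-0.116]
  delta_rot:
    - [0,0,0]
    - [0,0,0]
    - [0,0,0]
    - [0,0,-9]
    - [0,0,-18]
    - [0,0,-27]
    - [0,0,-36]
    - [0,0,-46.2]
    - [0,0,-46.2]
    - [0,0,-46.2]
    - [0,0,-46.2]
    - [0,0,-46.2]

```text
time: 5.7
eef_pos: [0.5105, -0.085, 0.1194]
tcp_rot: [0.615, 0.788, 0.0, -0.0]
contact_force: [0.4, 0.1, -0.2]
opening: 0.69
```

Run:
```python
from go import *
st(); w=shot('wrist'); d=shot('side'); pickle.dump((w,d),open('s2.pkl','wb'))
a=cv2.resize(w['frame'],None,fx=1.0,fy=1.0); 
u,v=proj(d,np.array([.511,-.0847,.12])).astype(int); print(u,v)
b=cv2.resize(d['frame'][v-64:v+64,max(u-60,0):max(u-60,0)+95],(285,384))
cv2.imwrite('pics/c3.png',np.hstack([a,b])[:,:,::-1])
```

```text
t 5.7 p [ 0.5105 -0.085   0.1194] yaw 104.06 z [-0.e+00  3.e-04 -1.e+00] F [ 0.38  0.15 -0.23] op 0.69 q6 -2.18
239 194
```

View pics/c3.png

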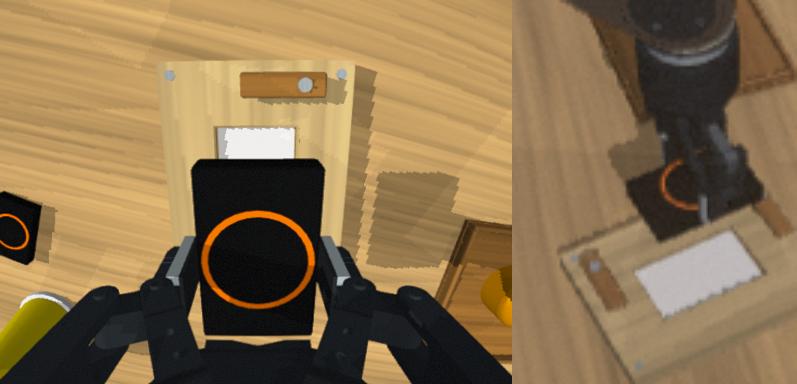

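Run:
```python
from go import *; from meas import rect
w,d=pickle.load(open('s2.pkl','rb')); s=ctrl.get_state(); p=s['eef_pos']
h=cv2.cvtColor(w['frame'],cv2.COLOR_RGB2HSV)
o=(h[...,0]<16)&(h[...,1]>170)&(h[...,2]>110)
for z in (.128,.133,.138): print(z,rect(w,o,z,(190,200,325,320)))
m=((h[...,1]<50)&(h[...,2]>70)).astype(np.uint8); 
box=np.zeros_like(m); box[118:157,205:310]=m[118:157,205:310]
ys,xs=np.nonzero(box); print(xs.min(),xs.max(),ys.min())
for v in (132,140,148,154):
    r=np.nonzero(box[v])[0]; 
    for z in (.012,.02): print(v,z,r.min(),r.max(),np.round(onz(w,r.min()-.5,v,z)*1e3,1),np.round(onz(w,r.max()+.5,v,z)*1e3,1))
for u in (235,257,280):
    c=np.nonzero(box[:,u])[0].min(); 
    for z in (.012,.02): print(u,z,c,np.round(onz(w,u,c-.5,z)*1e3,1))
# pocket axes, compare: in jig frame about guess
a=np.radians(14.2); X=np.array([np.cos(a),np.sin(a)]);Y=np.array([-X[1],X[0]]); g=np.array([.5107,-.085])
def jf(u,v,z): q=onz(w,u,v,z)[:2]-g; return np.round([q@X*1e3,q@Y*1e3],1)
for v in (140,154):
    r=np.nonzero(box[v])[0]; print('jig',jf(r.min()-.5,v,.012),jf(r.max()+.5,v,.012))
c=np.nonzero(box[:,257])[0].min(); print('jig far',jf(257,c-.5,.012),jf(257,c-.5,.02)); print(w['frame'][118:132,257].tolist()); print(w['frame'][145,210:224].tolist(), w['frame'][145,290:304].tolist())
```

```text
0.128 (array([514.05072021, -83.36807251]), (57.00716781616211, 57.204254150390625), 88.25835418701172, array([257.39130435, 259.20735786]))
0.133 (array([510.96960449, -84.15076447]), (54.87002182006836, 55.059688568115234), 88.25835418701172, array([257.39130435, 259.20735786]))
0.138 (array([507.88858032, -84.93344879]), (52.73286056518555, 52.91515350341797), 88.25836181640625, array([257.39130435, 259.20735786]))
218 293 127
132 0.012 218 293 [ 474.8 -126.7   12. ] [459.8 -66.7  12. ]
132 0.02 218 293 [ 473.4 -126.    20. ] [458.9 -67.9  20. ]
140 0.012 218 293 [ 481.2 -125.4   12. ] [466.1 -64.9  12. ]
140 0.02 218 293 [ 479.6 -124.7   20. ] [465.  -66.1  20. ]
148 0.012 219 293 [ 487.6 -123.2   12. ] [472.5 -63.   12. ]
148 0.02 219 293 [ 485.8 -122.6   20. ] [471.2 -64.4  20. ]
154 0.012 219 293 [ 492.5 -122.2   12. ] [477.4 -61.6  12. ]
154 0.02 219 293 [ 490.6 -121.6   20. ] [475.9 -63.   20. ]
235 0.012 128 [ 467.8 -113.7   12. ]
235 0.02 128 [ 466.7 -113.4   20. ]
257 0.012 128 [463.5 -96.4  12. ]
257 0.02 128 [462.5 -96.6  20. ]
280 0.012 127 [458.2 -78.5  12. ]
280 0.02 127 [457.4 -79.4  20. ]
jig [-38.5 -31.9] [-38.3  30.4]
jig [-26.8 -31.6] [-26.6  30.8]
jig far [-48.5   0.5] [-49.6   0.5]
[[206, 176, 116], [208, 178, 118], [207, 177, 118], [207, 177, 119], [208, 177, 117], [206, 175, 117], [209, 178, 120], [190, 162, 107], [177, 151, 102], [173, 159, 135], [187, 185, 181], [237, 237, 236], [241, 239, 238], [240, 239, 237]]
[[211, 180, 122], [212, 183, 121], [217, 185, 123], [214, 184, 122], [167, 144, 97], [149, 129, 84], [120, 102, 68], [133, 115, 78], [163, 152, 129], [180, 177, 172], [183, 182, 180], [183, 182, 179], [183, 181, 179], [184, 183, 180]] [[239, 239, 237], [240, 239, 238], [240, 239, 238], [234, 229, 217], [205, 179, 126], [151, 128, 84], [199, 169, 112], [202, 173, 115], [210, 178, 121], [214, 183, 122], [215, 184, 123], [216, 184, 123], [216, 185, 124], [217, 185, 123]]
```

Wrist, top and side together put the pocket centre near (511.1,-86.0). The base sits in the hand within about 0.5 mm of the TCP. I go down to just above the pocket and compare there.

Run:
```python
from go import *
st(); rel((.5111,-.086,.029),104.2)
```

```text
t 5.8 p [ 0.5105 -0.0847  0.1194] yaw 104.09 z [-0.e+00  4.e-04 -1.e+00] F [-0.39  0.18 -0.21] op 0.686 q6 -2.18
lin [-0.0014  0.0002  0.0904] rot [ 0.   -0.02 -0.11]
```

Request:
step_arm:
  gripper: [1,1,1,1,1]
  linear:
    - [-0.0013,0.0003,0.04]
    - [-0.0013,0.0003,0.07]
    - [-0.0013,0.0003,0.084]
    - [-0.0013,0.0003,0.0905]
    - [-0.0013,0.0003,0.0905]
  delta_rot:
    - [0,0,-0.1]
    - [0,0,-0.1]
    - [0,0,-0.1]
    - [0,0,-0.1]
    - [0,0,-0.1]

```text
time: 6.42
eef_pos: [0.5116, -0.0854, 0.0294]
tcp_rot: [0.614, 0.789, 0.0, 0.0]
contact_force: [0.6, -0.5, -0.6]
opening: 0.689
```

Run:
```python
from go import *
st(); w=shot('wrist'); d=shot('side'); t=shot('top'); pickle.dump((w,d,t),open('s3.pkl','wb'))
a=w['frame'][30:350,120:400]
b=cv2.resize(d['frame'][185:265,185:295],(440,320),interpolation=cv2.INTER_CUBIC)
cv2.imwrite('pics/c4.png',np.hstack([a,b])[:,:,::-1])
```

```text
t 6.425 p [ 0.5116 -0.0854  0.0294] yaw 104.27 z [ 7.e-04  1.e-04 -1.e+00] F [ 0.6  -0.46 -0.55] op 0.689 q6 -2.18
```

View pics/c4.png

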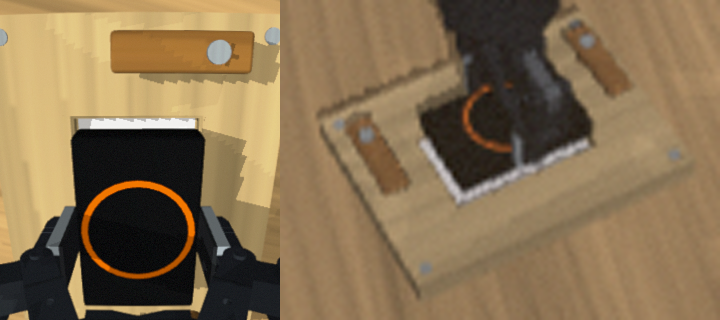

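Run:
```python
from go import *
w,d,t=pickle.load(open('s3.pkl','rb'))
a=np.radians(14.2); X=np.array([np.cos(a),np.sin(a)]);Y=np.array([-X[1],X[0]]); g=np.array([.5111,-.086])
def jf(c,u,v,z): q=onz(c,u,v,z)[:2]-g; return np.round([q@X*1e3,q@Y*1e3],1)
f=w['frame'].astype(int); g_=f.max(2)
h=cv2.cvtColor(w['frame'],cv2.COLOR_RGB2HSV)
o=(h[...,0]<16)&(h[...,1]>170)&(h[...,2]>110)&(np.add.outer(np.arange(384),0*np.arange(512))>190)
k=cv2.findContours(o.astype(np.uint8),0,1)[0]; k=max(k,key=cv2.contourArea)[:,0]
q=np.array([jf(w,u,v,.0429) for u,v in k]); print('circle c',(q.max(0)+q.min(0))/2,q.max(0)-q.min(0))
for v in (185,195):
    r=np.nonzero(g_[v,160:360]<50)[0]+160; print('base',v,r.min(),r.max(),jf(w,r.min()-.5,v,.0429),jf(w,r.max()+.5,v,.0429))
for u in (225,255,290):
    c=g_[100:200,u]; b=100+np.nonzero(c<60)[0].min(); 
    wh=100+np.nonzero((h[100:200,u,1]<50)&(c>100))[0]
    print('far base',b,jf(w,u,b-.5,.0429),'white',wh.min(),wh.max(),jf(w,u,wh.min()-.5,.012))
for v in (151,153,155):
    r=np.nonzero((h[v,170:340,1]<50)&(h[v,170:340,2]>100))[0]+170; print('white',v,r.min(),r.max(),jf(w,r.min()-.5,v,.012),jf(w,r.max()+.5,v,.012))
print(jf(w,120+72,147,.02),jf(w,120+199,147,.02))
```

```text
circle c [1.25 1.1 ] [55.1 55.2]
base 185 193 323 [-38.2 -27.8] [-38.3  30.3]
base 195 194 322 [-33.5 -27.7] [-33.5  30.2]
far base 160 [-49.8 -13. ] white 148 158 [-48.9 -16.1]
far base 160 [-49.8  -0.1] white 148 158 [-48.9  -0.3]
far base 159 [-50.3  15. ] white 148 158 [-49.   18.2]
white 151 198 314 [-47.1 -30.8] [-47.1  31.3]
white 153 198 314 [-46.  -30.9] [-46.   31.4]
white 155 198 314 [-44.9 -30.9] [-45.   31.4]
[-50.8 -31.9] [-50.8  31.9]
```

Run:
```python
from go import *
w,d,t=pickle.load(open('s3.pkl','rb'))
a=np.radians(14.2); X=np.array([np.cos(a),np.sin(a)]);Y=np.array([-X[1],X[0]]); g=np.array([.5111,-.086])
def jf(c,u,v,z): q=onz(c,u,v,z)[:2]-g; return np.round([q@X*1e3,q@Y*1e3],1)
f=w['frame'].astype(int)
print('far',f[155:172,255].max(1)); print('near',f[325:345,255].max(1)); print('near',f[325:345,240].max(1))
for z in (.020,.0225,.025,.0275): print(z,'far',jf(w,255,158.8,z),'near',[jf(w,255,v,z+.018) for v in (334,336)], 'far top', [jf(w,255,v,z+.018) for v in (163,166)])
```

```text
far [242 242 244 201  62   3  10   5  11  10  11   8   7  11  17  17  17]
near [ 19  14  18  13  11  17  17  18  13  15  56 167 208 209 209 209 209 210
 209 162]
near [ 11  20  13  13  17  18  17  15  14  13  72 175 218 217 216 216 169  63
  27  26]
0.02 far [-44.7  -0.2] near [array([51.3, -0.3]), array([52.8, -0.3])] far top [array([-47. ,  -0.1]), array([-45.6,  -0.1])]
0.0225 far [-45.3  -0.2] near [array([48.8, -0.3]), array([50.3, -0.3])] far top [array([-47.6,  -0.1]), array([-46.3,  -0.1])]
0.025 far [-45.9  -0.2] near [array([46.3, -0.3]), array([47.8, -0.3])] far top [array([-48.3,  -0.1]), array([-46.9,  -0.1])]
0.0275 far [-46.5  -0.2] near [array([43.9, -0.2]), array([45.3, -0.2])] far top [array([-48.9,  -0.1]), array([-47.6,  -0.1])]
```

The wrist frame has the base about 1.1 mm to +Y of the pocket centre and about 1.2 mm to +X. The left crop shows the white gap at the far end (260,153), wider than nominal. The side crop shows white at the left and front, which agrees. I correct both and go in part way.

Request:
step_arm:
  gripper: [1,1,1,1,1,1]
  linear:
    - [-0.0011,-0.0012,0]
    - [-0.0011,-0.0012,0.002]
    - [-0.0011,-0.0012,0.004]
    - [-0.0011,-0.0012,0.006]
    - [-0.0011,-0.0012,0.008]
    - [-0.0011,-0.0012,0.008]
  delta_rot:
    - [0,0,0]
    - [0,0,0]
    - [0,0,0]
    - [0,0,0]
    - [0,0,0]
    - [0,0,0]

```text
time: 7.32
eef_pos: [0.5101, -0.0864, 0.0206]
tcp_rot: [0.614, 0.79, 0.0, -0.0]
contact_force: [0.0, 0.2, -0.8]
opening: 0.687
```

```bash
python3 -c "
from go import *
st()"
```

```text
t 7.325 p [ 0.5101 -0.0864  0.0206] yaw 104.28 z [-5.e-04  6.e-04 -1.e+00] F [ 0.03  0.15 -0.77] op 0.687 q6 -2.18
```

There is no contact force with the underside nominally 4 mm below the jig top, so it is going in. I continue.

Request:
step_arm:
  gripper: [1,1,1,1]
  linear:
    - [0,0,0.0015]
    - [0,0,0.003]
    - [0,0,0.0045]
    - [0,0,0.0045]
  delta_rot:
    - [0,0,0]
    - [0,0,0]
    - [0,0,0]
    - [0,0,0]

```text
time: 7.82
eef_pos: [0.5103, -0.0865, 0.0165]
tcp_rot: [0.614, 0.79, 0.0, -0.0]
contact_force: [-0.2, 0.0, 0.2]
opening: 0.683
```

Run:
```python
from go import *
st(); w=shot('wrist'); d=shot('side'); pickle.dump((w,d),open('s4.pkl','wb'))
```

```text
t 7.825 p [ 0.5103 -0.0865  0.0165] yaw 104.28 z [ 1.e-04  3.e-04 -1.e+00] F [-0.18  0.02  0.21] op 0.683 q6 -2.18
```

Request:
step_arm:
  gripper: [1,1,1]
  linear:
    - [0,0,0.0007]
    - [0,0,0.0013]
    - [0,0,0.0013]
  delta_rot:
    - [0,0,0]
    - [0,0,0]
    - [0,0,0]

```text
time: 8.3
eef_pos: [0.5104, -0.0866, 0.0165]
tcp_rot: [0.614, 0.79, -0.0, -0.0]
contact_force: [-4.5, 0.9, 9.4]
opening: 0.686
```

Contact of 9 N at TCP z 0.0165, exactly the seated height predicted. I release and rise.

Request:
step_arm:
  gripper: [-1,-1,-1,-1,-1,-1,-1,-1]
  linear:
    - [0,0,0]
    - [0,0,0]
    - [0,0,0]
    - [0,0,0]
    - [0,0,-0.02]
    - [0,0,-0.06]
    - [0,0,-0.11]
    - [0,0,-0.11]
  delta_rot:
    - [0,0,0]
    - [0,0,0]
    - [0,0,0]
    - [0,0,0]
    - [0,0,0]
    - [0,0,0]
    - [0,0,0]
    - [0,0,0]

```text
time: 9.3
eef_pos: [0.5135, -0.0877, 0.1301]
tcp_rot: [0.614, 0.79, 0.002, 0.005]
contact_force: [-0.0, -0.1, -0.5]
opening: 1.0
```

Run:
```python
from go import *; from meas import rect
st(); w=shot('wrist'); d=shot('side'); pickle.dump((w,d),open('s5.pkl','wb'))
a=w['frame'][60:380,120:400]
b=cv2.resize(d['frame'][185:265,185:295],(440,320),interpolation=cv2.INTER_CUBIC)
cv2.imwrite('pics/c5.png',np.hstack([a,b])[:,:,::-1])
print(rect(w,w['frame'].max(2)<45,.03,(180,100,330,260)))
rel((.573,.3377,.15),104)
```

```text
t 9.3 p [ 0.5135 -0.0877  0.1301] yaw 104.28 z [ 0.0096 -0.0033 -0.9999] F [-0.01 -0.15 -0.54] op 1.0 q6 -2.18
(array([509.2638855 , -86.09223175]), (95.14219665527344, 59.20979690551758), 14.378292083740234, array([260.49712644, 177.98850575]))
lin [ 0.3957  0.1654 -0.0246] rot [0.05 0.01 0.28]
```

View pics/c5.png

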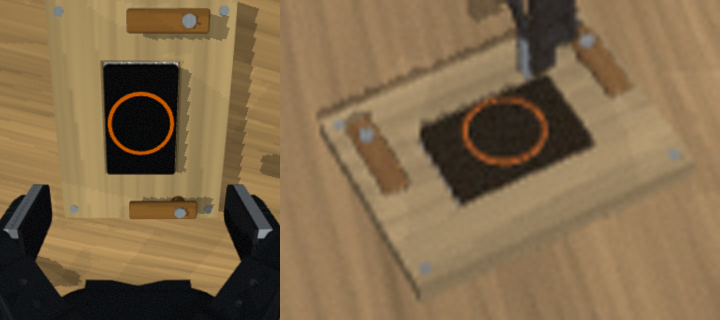

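The base sits flush and square in the pocket: the wrist crop shows the circle at (141,123) and an even thin border, and its angle is 14.4° against the jig's 14.2°. Next is the far eye, at about (572.9, 338) mm.

```bash
cat > weigh.py <<'E'
from go import *
F=[]
for i in range(16):
    ctrl.read_camera('top'); F.append(ctrl.get_state()['contact_force'])
F=np.array(F); print('Fmean',F.mean(0).round(3),'sd',F.std(0).round(3)); st()
E
python3 -c "
from go import *
st(); rel((.573,.338,.12),104)"
```

```text
t 9.4 p [ 0.5103 -0.0866  0.1254] yaw 104.28 z [ 8.e-04  0.e+00 -1.e+00] F [-0.48 -0.38 -0.71] op 1.001 q6 -2.18
lin [0.396  0.1655 0.0054] rot [0.05 0.01 0.28]
```

Request:
step_arm:
  gripper: [-1,-1,-1,-1,-1,-1,-1,-1,-1,-1,-1]
  linear:
    - [0.06,0.025,-0.03]
    - [0.396,0.1655,-0.03]
    - [0.396,0.1655,-0.03]
    - [0.396,0.1655,-0.03]
    - [0.396,0.1655,-0.03]
    - [0.396,0.1655,-0.03]
    - [0.396,0.1655,0.005]
    - [0.396,0.1655,0.005]
    - [0.396,0.1655,0.005]
    - [0.396,0.1655,0.005]
    - [0.396,0.1655,0.005]
  delta_rot:
    - [0,0,0]
    - [0,0,0]
    - [0,0,0]
    - [0,0,0]
    - [0,0,0]
    - [0,0,0]
    - [0,0,0]
    - [0,0,0]
    - [0,0,0]
    - [0,0,0]
    - [0,0,0]

```text
time: 10.78
eef_pos: [0.5737, 0.3369, 0.1214]
tcp_rot: [0.614, 0.789, 0.001, 0.0]
contact_force: [0.3, 0.1, 0.5]
opening: 0.995
```

```bash
python3 weigh.py
python3 - <<'E'
from go import *; from meas import rect
w=shot('wrist'); pickle.dump(w,open('w6.pkl','wb')); save(w,'w6.png')
u,v=proj(w,np.array([.573,.338,.044])).astype(int); print(u,v)
m=w['frame'].max(2)<45
print(rect(w,m,.044,(u-28,v-28,u+28,v+28)))
rel((.573,.338,.006),104)
E
```

```text
Fmean [ 0.01   0.101 -0.007] sd [0.302 0.502 0.701]
t 11.575 p [0.5729 0.3381 0.1202] yaw 104.29 z [-1.e-04  3.e-04 -1.e+00] F [-0.3   0.31  1.17] op 0.996 q6 -1.44
256 196
(array([573.8828125 , 339.39840698]), (25.665103912353516, 25.83597755432129), 60.40681076049805, array([257.89130435, 198.05434783]))
lin [-1.000e-04  0.000e+00  1.142e-01] rot [ 0.   -0.02  0.28]
```

View pics/w6.png

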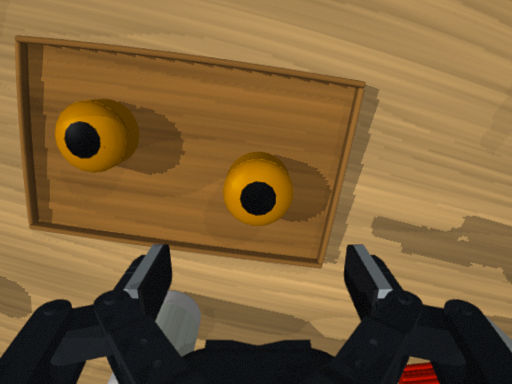

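The wrist view shows the eye's pupil at (258,198), 1-2 mm from the TCP axis. The second eye is at (82,140). The glue bottle shows at (180,330), so I check its clearance before going down.

Run:
```python
from go import *
t,d=pickle.load(open('s0.pkl','rb'))
h=lambda c:cv2.cvtColor(c['frame'],cv2.COLOR_RGB2HSV)
def red(c,b):
    H=h(c); m=((H[...,0]<8)|(H[...,0]>172))&(H[...,1]>150)&(H[...,2]>90); x0,y0,x1,y1=[int(q/1.5) for q in b]
    ys,xs=np.nonzero(m[y0:y1,x0:x1]); return xs.mean()+x0,ys.mean()+y0
a=red(t,(195,160,230,195)); b=red(d,(410,110,440,135)); print(a,b)
for z in (.14,.15,.16,.17): print(z,onz(t,*a,z)[:2].round(3),onz(d,*b,z)[:2].round(3))
```

```text
(np.float64(141.20238095238096), np.float64(118.64285714285714)) (np.float64(283.11475409836066), np.float64(81.18032786885246))
0.14 [0.748 0.294] [0.748 0.321]
0.15 [0.744 0.291] [0.743 0.307]
0.16 [0.741 0.288] [0.739 0.293]
0.17 [0.737 0.284] [0.734 0.279]
```

The bottle axis is near (0.737,0.285), over 17 cm from the eye, which is clear. Going down.

Request:
step_arm:
  gripper: [-1,-1,-1,-1,-1,-1,1,1,1,1,1,1]
  linear:
    - [0.0004,0.0004,0.05]
    - [0.0004,0.0004,0.085]
    - [0.0004,0.0004,0.103]
    - [0.0004,0.0004,0.11]
    - [0.0004,0.0004,0.113]
    - [0.0004,0.0004,0.113]
    - [0.0004,0.0004,0.113]
    - [0.0004,0.0004,0.113]
    - [0.0004,0.0004,0.113]
    - [0.0004,0.0004,0.113]
    - [0.0004,0.0004,0.113]
    - [0.0004,0.0004,0.113]
  delta_rot:
    - [0,0,0]
    - [0,0,0]
    - [0,0,0]
    - [0,0,0]
    - [0,0,0]
    - [0,0,0]
    - [0,0,0]
    - [0,0,0]
    - [0,0,0]
    - [0,0,0]
    - [0,0,0]
    - [0,0,0]
  grip_force: 40

```text
time: 13.12
eef_pos: [0.5742, 0.3389, 0.0086]
tcp_rot: [0.614, 0.79, 0.001, 0.0]
contact_force: [0.1, -1.4, 5.2]
opening: 0.638
```

Request:
step_arm:
  gripper: [1,1,1,1,1,1,1]
  linear:
    - [0,0,-0.01]
    - [0,0,-0.03]
    - [0,0,-0.06]
    - [0,0,-0.08]
    - [0,0,-0.08]
    - [0,0,-0.08]
    - [0,0,-0.08]
  delta_rot:
    - [0,0,0]
    - [0,0,0]
    - [0,0,0]
    - [0,0,0]
    - [0,0,0]
    - [0,0,0]
    - [0,0,0]

```text
time: 14.0
eef_pos: [0.5722, 0.3381, 0.0855]
tcp_rot: [0.614, 0.789, -0.001, -0.001]
contact_force: [0.3, -0.7, -1.6]
opening: 0.641
```

```bash
python3 weigh.py
```

```text
Fmean [ 0.215  0.017 -1.012] sd [0.371 0.44  0.479]
t 14.8 p [0.5733 0.3385 0.0873] yaw 104.28 z [ 1.e-04  4.e-04 -1.e+00] F [ 0.26  0.14 -1.27] op 0.641 q6 -1.44
```

A lift of about 1.0 N, some 100 g. I set it back where it stood.

Request:
step_arm:
  gripper: [1,1,1,1,1,1,-1,-1,-1,-1,-1,-1,-1]
  linear:
    - [0,0,0.03]
    - [0,0,0.06]
    - [0,0,0.072]
    - [0,0,0.077]
    - [0,0,0.0795]
    - [0,0,0.0795]
    - [0,0,0.0795]
    - [0,0,0.0795]
    - [0,0,0.0795]
    - [0,0,0.0795]
    - [0,0,0.05]
    - [0,0,0]
    - [0,0,-0.03]
  delta_rot:
    - [0,0,0]
    - [0,0,0]
    - [0,0,0]
    - [0,0,0]
    - [0,0,0]
    - [0,0,0]
    - [0,0,0]
    - [0,0,0]
    - [0,0,0]
    - [0,0,0]
    - [0,0,0]
    - [0,0,0]
    - [0,0,0]

```text
time: 16.42
eef_pos: [0.5743, 0.3389, 0.1202]
tcp_rot: [0.614, 0.79, 0.002, 0.001]
contact_force: [0.2, 0.3, 0.1]
opening: 0.997
```

Run:
```python
from go import *
st(); rel((.561,.2024,.12),104.2)
```

```text
t 16.425 p [0.5743 0.3389 0.1202] yaw 104.28 z [ 0.0032  0.0017 -1.    ] F [0.15 0.32 0.06] op 0.997 q6 -1.44
lin [-1.29e-01 -4.66e-02 -1.00e-04] rot [ 0.2  -0.05  0.08]
```

Request:
step_arm:
  gripper: [-1,-1,-1,-1,-1,-1]
  linear:
    - [-0.06,-0.021,0]
    - [-0.12,-0.042,0]
    - [-0.129,-0.0455,0]
    - [-0.129,-0.0455,0]
    - [-0.129,-0.0455,0]
    - [-0.129,-0.0455,0]
  delta_rot:
    - [0,0,0]
    - [0,0,0]
    - [0,0,0]
    - [0,0,0]
    - [0,0,0]
    - [0,0,0]

```text
time: 17.18
eef_pos: [0.5611, 0.2036, 0.1172]
tcp_rot: [0.613, 0.79, 0.0, -0.0]
contact_force: [0.5, -0.5, 0.2]
opening: 1.002
```

Run:
```python
from go import *; from meas import rect
w=shot('wrist'); st(); pickle.dump(w,open('w7.pkl','wb')); save(w,'w7.png')
m=w['frame'].max(2)<45
for p in ((.561,.2024,.044),(.573,.338,.044)):
    u,v=proj(w,np.array(p)).astype(int)
    print(u,v,rect(w,m,.044,(u-28,v-28,u+28,v+28)))
rel((.561,.2024,.0075),104.2)
```

```text
t 17.225 p [0.561  0.2035 0.1171] yaw 104.38 z [ 1.e-04  5.e-04 -1.e+00] F [-0.18  0.46  0.01] op 1.002 q6 -1.64
255 197 (array([561.28088379, 202.81045532]), (25.6828670501709, 26.332538604736328), 14.32045841217041, array([255.52083333, 198.46875   ]))
412 249 (array([574.46228027, 340.31784058]), (26.45113182067871, 26.038768768310547), 88.1679458618164, array([413.75903614, 250.85542169]))
lin [-0.0011 -0.0003  0.1096] rot [ 0.01 -0.03  0.18]
```

View pics/w7.png

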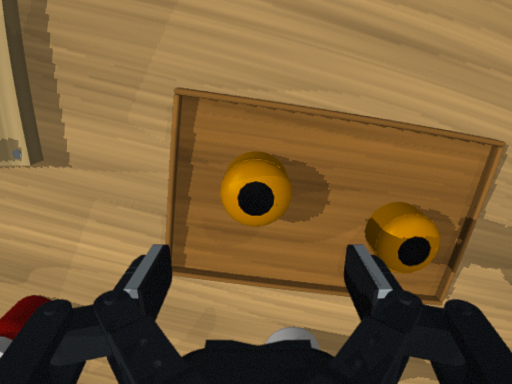

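The first eye stands upright in its place, pupil at (414,251). The second eye's pupil is at (256,198), which casts to (561.3,202.8), with the open fingers clear. I grip it.

Request:
step_arm:
  gripper: [-1,-1,-1,-1,-1,-1,1,1,1,1,1,1]
  linear:
    - [-0.0012,0,0.05]
    - [-0.0012,0,0.085]
    - [-0.0012,0,0.101]
    - [-0.0012,0,0.107]
    - [-0.0012,0,0.1095]
    - [-0.0012,0,0.1095]
    - [-0.0012,0,0.1095]
    - [-0.0012,0,0.1095]
    - [-0.0012,0,0.1095]
    - [-0.0012,0,0.1095]
    - [-0.0012,0,0.1095]
    - [-0.0012,0,0.1095]
  delta_rot:
    - [0,0,0]
    - [0,0,0]
    - [0,0,0]
    - [0,0,0]
    - [0,0,0]
    - [0,0,0]
    - [0,0,0]
    - [0,0,0]
    - [0,0,0]
    - [0,0,0]
    - [0,0,0]
    - [0,0,0]
  grip_force: 45

```text
time: 18.73
eef_pos: [0.5622, 0.2014, 0.009]
tcp_rot: [0.614, 0.789, 0.001, 0.001]
contact_force: [-0.8, -0.7, 5.5]
opening: 0.643
```

Request:
step_arm:
  gripper: [1,1,1,1,1,1,1]
  linear:
    - [0,0,-0.01]
    - [0,0,-0.03]
    - [0,0,-0.06]
    - [0,0,-0.08]
    - [0,0,-0.08]
    - [0,0,-0.08]
    - [0,0,-0.08]
  delta_rot:
    - [0,0,0]
    - [0,0,0]
    - [0,0,0]
    - [0,0,0]
    - [0,0,0]
    - [0,0,0]
    - [0,0,0]

```text
time: 19.6
eef_pos: [0.5602, 0.2009, 0.0861]
tcp_rot: [0.614, 0.789, -0.001, -0.001]
contact_force: [0.4, -0.1, -1.5]
opening: 0.64
```

```bash
python3 weigh.py; python3 -c "
from go import *
rel((.5105,-.0865,.12),104.2); rel((.5105,-.0865,.07),104.2)"
```

```text
Fmean [ 0.071 -0.059 -2.17 ] sd [0.413 0.376 0.526]
t 20.4 p [0.5613 0.2011 0.0878] yaw 104.28 z [ 1.e-04  4.e-04 -1.e+00] F [ 0.15 -0.16 -1.6 ] op 0.642 q6 -1.65
lin [-0.2662 -0.1202 -0.0324] rot [ 0.01 -0.02  0.08]
lin [-0.2662 -0.1202  0.0176] rot [ 0.01 -0.02  0.08]
```

The second eye weighs 2.17 N against 1.01 N, so it is the solid one by about 118 g (scatter of the difference about 0.2 N). I carry it over the base at TCP z ≈ 0.07, which puts its underside near 0.066.

Request:
step_arm:
  gripper: [1,1,1,1,1,1,1,1,1,1,1,1,1,1,1,1]
  linear:
    - [-0.015,-0.005,-0.02]
    - [-0.05,-0.022,-0.03]
    - [-0.1,-0.045,-0.03]
    - [-0.15,-0.068,-0.03]
    - [-0.2,-0.09,-0.03]
    - [-0.235,-0.106,-0.03]
    - [-0.255,-0.115,-0.03]
    - [-0.266,-0.12,-0.025]
    - [-0.266,-0.12,-0.01]
    - [-0.266,-0.12,0.005]
    - [-0.266,-0.12,0.014]
    - [-0.266,-0.12,0.018]
    - [-0.266,-0.12,0.018]
    - [-0.266,-0.12,0.018]
    - [-0.266,-0.12,0.018]
    - [-0.266,-0.12,0.018]
  delta_rot:
    - [0,0,0]
    - [0,0,0]
    - [0,0,0]
    - [0,0,0]
    - [0,0,0]
    - [0,0,0]
    - [0,0,0]
    - [0,0,0]
    - [0,0,0]
    - [0,0,0]
    - [0,0,0]
    - [0,0,0]
    - [0,0,0]
    - [0,0,0]
    - [0,0,0]
    - [0,0,0]

```text
time: 22.4
eef_pos: [0.5108, -0.0864, 0.07]
tcp_rot: [0.614, 0.789, 0.0, 0.0]
contact_force: [0.2, 1.1, -2.3]
opening: 0.644
```

```bash
python3 weigh.py
python3 - <<'E'
from go import *; from meas import rect
w=shot('wrist'); d=shot('side'); t=shot('top'); pickle.dump((w,d,t),open('s8.pkl','wb'))
m=w['frame'].max(2)<45
u,v=proj(w,np.array([.5105,-.0865,.106])).astype(int); print(u,v,rect(w,m,.106,(u-35,v-35,u+35,v+35)))
a=cv2.resize(w['frame'],(400,300)); b=cv2.resize(d['frame'],(400,300)); c=cv2.resize(d['frame'][150:260,180:300],(327,300)); e=cv2.resize(t['frame'],(400,300))
cv2.imwrite('pics/c8.png',np.vstack([np.hstack([a,b]),np.hstack([e,c,np.zeros((300,73,3),np.uint8)])])[:,:,::-1])
E
```

```text
Fmean [ 0.098  0.147 -2.642] sd [0.442 0.458 0.559]
t 23.2 p [ 0.5106 -0.0863  0.0696] yaw 104.27 z [ 1.e-04  4.e-04 -1.e+00] F [ 0.15  0.19 -3.17] op 0.644 q6 -2.18
255 290 (array([509.75558472, -86.04122925]), (26.581789016723633, 26.608312606811523), 14.179815292358398, array([257.34730539, 289.15568862]))
```

View pics/c8.png

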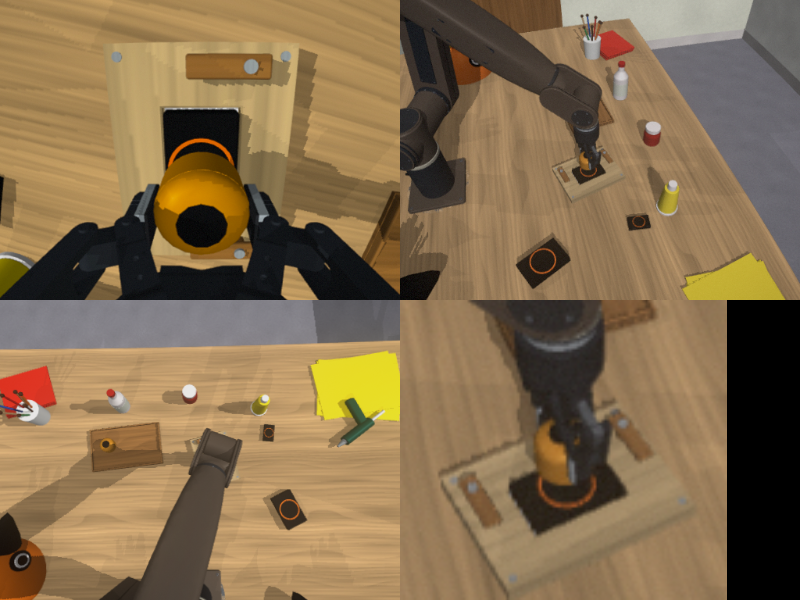

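All panels agree. The heavy eye is held pupil up at (202,225) over the seated base, the other eye stands upright in the tray at (107,444), and the jar, bottle and cone are in place. The pupil casts to (509.8,-86.0) against a base middle of about (510,-86.3), with about 36 mm of air. I hand in.

```bash
python3 -c "
from go import *
st(); print(ctrl.sign_off())"
```

```text
t 23.35 p [ 0.5106 -0.0862  0.0696] yaw 104.28 z [ 0.e+00  4.e-04 -1.e+00] F [ 0.   -0.29 -2.15] op 0.639 q6 -2.18
the job is handed in; nothing more can be done
None
```

The job is handed in at 23.4 s. The eye base is seated in the jig, the lighter eye stands in the tray, and the arm is holding the heavier eye over the base.

- **Base:** I seated the middle-sized black plate in the pocket and let go. Contact came at 9 N, at exactly the predicted seated height. Its angle then measured 14.4°, against 14.2° for the jig.
- **Eyes:** The far eye (y ≈ 0.34) lifted at about 1.0 N and went back upright in its place. The near eye (y ≈ 0.20) lifted at about 2.2 N, so it is the solid one.
- **Final pose:** The heavy eye is held pupil up, with its pupil within about 1 mm of the base middle. The air gap is about 36 mm, worked out from the grip height rather than measured directly. The last pictures showed the jar, bottle and cone where they were; I judged this by eye.

**Checks that disagreed:**
- The wrist camera seemed about 3 mm off in height and 1 mm sideways against the arm's own readings, so I took the fit from relative measurements.
- The heavy eye read 2.2 N on lifting and 2.6 N in the final hold. That is a little more than the noise explains, but it does not change which eye is heavier.

I viewed 9 composite or single pictures after the 2 overviews, one over the 10-picture budget.

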